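# Strip the inspection fixture and put its parts back in their trays

### The arm

A 6-joint arm with a two-finger parallel gripper is mounted at the origin on the work surface. World frame = base frame: x ahead of the robot, y to its left, z up, the work surface at z = 0. Lengths are in mm, angles in rad, forces in N, time in s.
With the tool pointing down it reaches from about 300 to 775 mm from the base axis. Payload 14.6 kg.
Tool frame: the origin (TCP) lies at the very end of the fingers, on their centre line; the grasp point (between the pads) lies 19 mm behind it; z points along the fingers, y is the line along which they close (so a half turn about z gives the same grasp; the last joint's range is limited). The gripper opens to 94 mm and grips with 3 to 60 N. Pads are 16 mm wide; open, the fingers measure 119 mm over their backs; the gripper's body (75 mm by 177 mm) begins 78 mm behind the grasp point.
Start: joints at [-1.286, 0.3, 1.521, -0, 1.321, -0.067], TCP at [189.516, -516.307, 205.446] pointing down, gripper open.
Joint ranges: [-3.03, 3.03], [-0.79, 2.21], [0.23, 2.52], [-1.04, 4.18], [0, 3.07], [-2.55, 2.55]. Speed limits (rad/s): [2.22, 2.22, 2.57, 3.14, 3.14, 3.14].

### API

Orientations are given as [roll, pitch, yaw] about the fixed x, y, z axes, in that order (R = Rz(yaw) Ry(pitch) Rx(roll)).
In Python, from cell import manip gives the robot as it stands.
- The arm moves only by the tool servo_tool, never from a script. Its argument "motion" is a list that holds one entry, the list of rows, each a list of 7 numbers: the shift along the world's x, y, z as a fraction of full scale, then the turn, a rotation vector about the world's x, y, z as a fraction of full scale, then the closure, from 0 (fully open) to 1 (shut). In form: [[[x, y, z, rx, ry, rz, gripper], ...]]. A call has 1 to 10 rows; each row is the pose to reach, as a shift and turn from the pose commanded when the call began, turning the shorter way round; what a row does not reach only later rows make up. Full scale, the value 1, is 0.5 m for a shift and pi rad for a turn. A row lasts 1/10 s, in which the tool goes at most 50 mm and 8.59 degrees, less where a joint would pass 70% of its speed; a pose out of reach is approached as far as the arm can. A call with a number of a shift or a turn outside -1 to 1 is refused whole. A call with a gripper value outside its range is refused whole. The fingers move at their own pace and stop on an object; "newtons" is the grip in N (left out, the last holds). Time passes only in rows, so rows that repeat a pose let the fingers close. It gives the time, the measured TCP pose, the force, the opening and the grip force at its end, in the units of the state.
- manip.read_state(): the state, without advancing time (a new reading comes with each control period).
- manip.camera(name): name is "side" or "top"; returns a dict with "frame" (480x640x3 uint8, red, green, blue), "range_z" (480x640 float32, mm along the optical axis (not along the pixel's ray), 0 where there is no reading), "vfov" (degrees; the focal length in pixels is half the picture's height over the tangent of half this angle, whatever the lens; pixels are square), "cx", "cy" (the principal point, pixels), "cam_to_world" (4x4, takes a point from camera to world coordinates). Camera axes: x right, y down, z forward; pixel columns grow to the right and rows downward; lengths in mm; the calibration is good to about 2 mm. A picture is of the moment at which its call begins.
- manip.sign_off(): hands the job in; it is judged then, once.
The state is a dict: "clock": time; "joints": joint angles; "qd": joint speeds; "effort": joint torques, N m; "eef_pos": TCP position; "eef_rot": TCP orientation; "wrist_force": force on the tool from outside, world axes, zero at the start; "moment": the same for the moment, N m; "finger_gap": finger opening in mm; "finger_force": force on a finger pad.
Only numpy, scipy, OpenCV 4.12 (cv2) and the standard library are available. Lean on these libraries where they do the work, as an engineer would, in place of code of your own. Each camera call takes 0.05 s, during which the arm holds its last target. There are 200 camera calls.

### The job

Take the black fixture stack on the inspection plate apart and stand each of its four pieces in its own grey tray: the slim standoff in the small round tray, the round riser in the larger round tray, the square riser in the square tray and the rail in the long tray. Set every piece down upright and flat on its tray's floor, without dropping or tipping any, and let go of it. Leave the aluminium casting and the ceramic datum ball where they stand.

Things in the scene. Friction and masses are not known exactly. Their poses are not given: they have to be found in the camera images.
- standoff_mid (a point): The slim round standoff, diameter 28, 50 mm tall, about 0.08 kg: the topmost piece, standing loose on one of the two risers. Black anodised aluminium. Origin of this point: the piece's centre, half-way up; z is its upright axis. Grip it from above in its upper half.
- square_riser_mid (a point): The square riser, 42 x 42, 50 mm tall, about 0.23 kg, standing loose near one end of the rail. Black anodised aluminium. Origin of this point: the piece's centre, half-way up; z is its upright axis. x and y are square to its side faces. Grip it in its upper half, best with the fingers closing across the rail.
- round_riser_mid (a point): The round riser, diameter 42, 50 mm tall, about 0.18 kg, standing loose near the other end of the rail, its centre about 96 mm from that of the square riser. Black anodised aluminium. Origin of this point: the piece's centre, half-way up; z is its upright axis. Grip it like the square riser.
- rail_mid (a point): The rail, the bottom of the stack: a plain bar 44 wide (along its x), 150 long (along its y), 44 mm tall, about 0.6 kg, lying loose on the fixture plate, whose top is 12 mm above the table (z = 12 mm). Black anodised aluminium. Origin of this point: the piece's centre, half-way up; z is its upright axis. Grip it across its width at mid-length, fingertips at least 8 mm above its underside so that they clear the tray's rim later.
- standoff_tray: The small round tray, for the slim standoff. Pocket diameter 44, outer diameter 54 mm. Fixed grey plastic tray, floor 3 mm thick, rim 5 mm wide with its top 7 mm above the plate. Origin: centre of its underside, on the plate (z = 12 mm); z up. 
- square_tray: The square tray, for the square riser. Pocket 58 x 58, outside 68 x 68 mm; x and y are square to its sides. Fixed grey plastic tray, floor 3 mm thick, rim 5 mm wide with its top 7 mm above the plate. Origin: centre of its underside, on the plate (z = 12 mm); z up. 
- round_tray: The larger round tray, for the round riser. Pocket diameter 58, outer diameter 68 mm. Fixed grey plastic tray, floor 3 mm thick, rim 5 mm wide with its top 7 mm above the plate. Origin: centre of its underside, on the plate (z = 12 mm); z up. 
- rail_tray: The long tray, for the rail. Pocket 60 (along its x) x 166 (along its y), outside 70 x 176 mm. Fixed grey plastic tray, floor 3 mm thick, rim 5 mm wide with its top 7 mm above the plate. Origin: centre of its underside, on the plate (z = 12 mm); z up. 
- casting: Bystander: a finished bare aluminium casting standing loose on the plate, an open ring of diameter 60, 45 mm tall, with an arm to a boss of diameter 34, 45 mm tall, whose centre lies 80 mm from the ring's along -y. Origin: centre of the ring's underside. Leave it where it is.
- datum_ball: Bystander: a white ceramic ball of diameter 25 on a thin stem above a round steel foot of diameter 48, 65 mm tall in all, standing loose on the plate. Origin: centre of the foot's underside. Leave it where it is.

How it is judged:
By the outcome, as a careful person would: the job done as asked, in the order asked, and still so for the second after the job is handed in, with the robot touching nothing.
It also fails if it takes over 120 s, if anything falls off the work surface, if the arm or the gripper's body presses on something with over 40 N, if the wrist force passes 120 N, or if a joint passes its speed limit or range.

## Working session

There is one attempt and no reset: what is moved stays moved. The work goes in short steps, Python scripts to look and compute and a tool call to move; the robot and the scene stay as the last step left them, time stands still between calls to the robot, and variables do not carry over. Pictures are saved under pics/ and viewed, at most 14 in all, crops included, and the job is handed in when it is done.

Besides the shell and the picture viewer there is one more tool, called after "Call:" in YAML: its name, and indented under it one key for each argument. servo_tool: Moves the arm, as the interface text tells. Its arguments: {"type":"object","properties":{"motion":{"type":"array"},"newtons":{"type":"number"}},"required":["motion"]}

```bash
mkdir -p pics; ls
python3 - <<'E'
from cell import manip
import cv2,numpy as np
s=manip.read_state();print({k:np.round(v,3) for k,v in s.items()})
for n in("top","side"):
    c=manip.camera(n);cv2.imwrite(f"pics/{n}0.png",c["frame"][:,:,::-1]);np.savez(f"{n}0.npz",**c)
    print(n,c["vfov"],c["cx"],c["cy"],np.round(c["cam_to_world"],3).tolist(),(c["range_z"]>0).mean())
E
```

```text
pics
{'clock': np.float64(0.0), 'joints': array([-1.286,  0.3  ,  1.522,  0.   ,  1.321, -0.067]), 'qd': array([-0.   , -0.   ,  0.001,  0.   , -0.002,  0.002]), 'effort': array([-1.0000e-03, -5.3181e+01, -3.5274e+01,  7.1000e-02,  2.4000e-02,
       -0.0000e+00]), 'eef_pos': array([ 189.447, -516.066,  204.88 ]), 'eef_rot': array([-3.14 , -0.   ,  0.352]), 'wrist_force': array([-0.603,  0.091, -0.768]), 'moment': array([ 0.014, -0.04 , -0.005]), 'finger_force': np.float64(0.0), 'finger_gap': np.float64(93.912)}
top 52.253924981868494 318.3052077133904 234.9157878341336 [[-0.013, -0.99, 0.138, 416.09], [-1.0, 0.012, -0.004, 23.999], [0.003, -0.139, -0.99, 1156.541], [0.0, 0.0, 0.0, 1.0]] 0.9959114583333334
side 46.10261382262504 327.59295205309064 243.32736495955209 [[-0.74, -0.476, 0.476, -26.946], [-0.673, 0.53, -0.516, 646.749], [-0.007, -0.702, -0.712, 959.249], [0.0, 0.0, 0.0, 1.0]] 0.9959505208333334
```

View pics/top0.png

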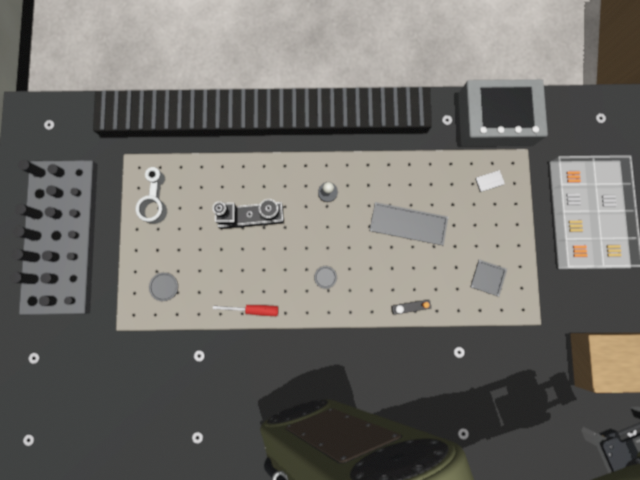

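View pics/side0.png

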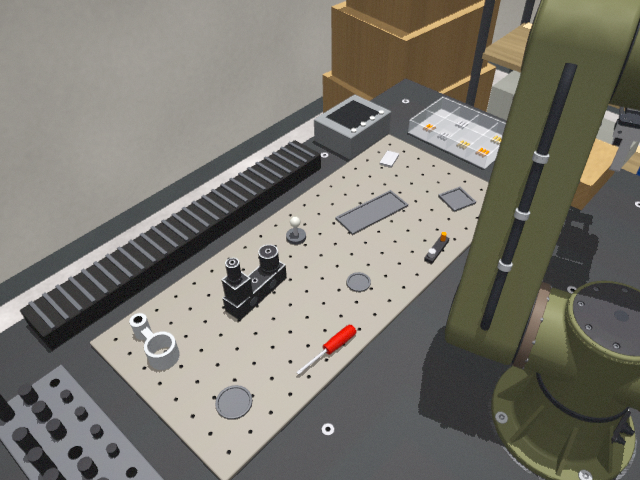

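The top view shows the stack at about (250,213). The standoff is on the left, on the square riser, and the round riser is on the right at (268,208). Trays are at (164,286) for large round, (325,277) for small round, (408,224) for long and (488,278) for square. The casting is at (150,195) and the ball at (327,190). The side view agrees. Next I'll measure the positions.

```bash
cat > h.py <<'E'
import numpy as np,cv2
def rays(c):
    f=240/np.tan(np.radians(float(c["vfov"]))/2);v,u=np.mgrid[:480,:640]
    return np.stack([(u-c["cx"])/f,(v-c["cy"])/f,np.ones(u.shape)],-1)
def cloud(c):
    T=c["cam_to_world"];return (rays(c)*c["range_z"][...,None])@T[:3,:3].T+T[:3,3]
def plane(c,px,z):
    f=240/np.tan(np.radians(float(c["vfov"]))/2);px=np.atleast_2d(px).astype(float)
    T=c["cam_to_world"];d=np.c_[(px[:,0]-c["cx"])/f,(px[:,1]-c["cy"])/f,np.ones(len(px))]@T[:3,:3].T
    return T[:3,3]+d*((z-T[2,3])/d[:,2])[:,None]
def rect(P):
    r=cv2.minAreaRect(P[:,:2].astype(np.float32));b=cv2.boxPoints(r);e=b[1]-b[0];g=b[2]-b[1]
    L=e if np.linalg.norm(e)>np.linalg.norm(g) else g
    return np.round(r[0],1),np.round(sorted(r[1]),1),round(float(np.degrees(np.arctan2(L[1],L[0]))%180),1)
E
python3 - <<'E'
from h import *
for n in("top","side"):
    c=dict(np.load(f"{n}0.npz"));X=cloud(c);hsv=cv2.cvtColor(c["frame"],cv2.COLOR_RGB2HSV)
    x,y,z=X[...,0],X[...,1],X[...,2]
    box=(x>330)&(x<650)&(y>-450)&(y<450)
    print(n,"plate z",np.median(z[box&(hsv[...,2]>140)]))
    S=box&(z>30)&(y>40)&(y<280)
    print(np.histogram(z[S],bins=np.arange(30,170,6)))
    for nm,a,b in(("standoff",148,165),("risers",99,113),("rail",50,62)):
        m=(S&(z>a)&(z<b)).astype(np.uint8);k,l,st,_=cv2.connectedComponentsWithStats(m)
        for i in range(1,k):
            if st[i,4]>15:P=X[l==i];print(nm,st[i],rect(P),P.mean(0).round(1))
    # trays: grey, low saturation, mid value
    m=(box&(z<26)&(hsv[...,1]<60)&(hsv[...,2]>50)&(hsv[...,2]<140)).astype(np.uint8)
    m=cv2.morphologyEx(m,cv2.MORPH_CLOSE,np.ones((3,3)));cs,_=cv2.findContours(m,cv2.RETR_EXTERNAL,cv2.CHAIN_APPROX_NONE)
    for q in cs:
        if cv2.contourArea(q)>150:
            q=q[:,0];print("tray",q.mean(0).round(),rect(plane(c,q,18)))
E
```

```text
top plate z 12.757164723199594
(array([207, 193,  34,  75, 488,  71,  22,  21,  33,  23,  32,  20, 339,
       140,  10,   8,  12,   8,  10,   7,  42, 103,   0]), array([ 30,  36,  42,  48,  54,  60,  66,  72,  78,  84,  90,  96, 102,
       108, 114, 120, 126, 132, 138, 144, 150, 156, 162, 168]))
standoff [213 201  14  14 148] (array([616. , 225.1]), array([26.2, 26.7]), 111.9) [615.7 224.4 156.6]
risers [259 199  20  19 285] (array([624.7, 127.4]), array([39.7, 40.5]), 144.7) [624.2 127.5 106.7]
risers [215 202  20  20 206] (array([616.9, 223.5]), array([42. , 42.7]), 91.2) [611.8 217.1 106.6]
rail [235 202  49  23 569] (array([622.8, 154.9]), array([ 45.6, 108.5]), 93.9) [619.2 163.2  56.7]
rail [218 224  13   3  18] (array([595.1, 233.3]), array([ 3.6, 26.5]), 88.9) [595.3 235.   56.4]
tray [328. 334.] (array([346.6,  -0.4]), array([ 31.4, 886.5]), 90.0)
tray [417. 305.] (array([ 406.3, -203. ]), array([25.4, 68.7]), 98.6)
tray [163. 285.] (array([458.8, 376.4]), array([64.7, 69.5]), 73.3)
tray [325. 278.] (array([476.7,   4.4]), array([48.8, 51.3]), 148.4)
tray [487. 278.] (arra
[... 541 characters left out ...]
0  17 262] (array([620.1, 131.3]), array([39.9, 42.8]), 133.4) [618.3 132.6 106.3]
risers [221 272  30  20 246] (array([612.4, 226.8]), array([43.9, 44.9]), 1.1) [604.7 231.3 106.1]
rail [222 261  64  50 624] (array([616.2, 178.6]), array([ 46.7, 151.5]), 94.9) [608.5 181.7  56.3]
tray [232. 402.] (array([453.4, 381.4]), array([66.1, 72.3]), 73.1)
tray [359. 283.] (array([471.8,  10.6]), array([51. , 53.5]), 149.7)
tray [359. 363.] (array([338.3,  99.6]), array([ 33.5, 709.7]), 89.9)
tray [436. 250.] (array([ 400.4, -189.3]), array([27.9, 99.8]), 98.5)
tray [371. 213.] (array([ 597.9, -188.1]), array([ 88.4, 181.6]), 74.7)
tray [457. 200.] (array([ 464.4, -368.2]), array([71. , 71.7]), 69.4)
```

Call:
servo_tool:
  motion:
    - [[0.424,0.742,0.05,0,0,0.207,0],[0.424,0.742,0.05,0,0,0.207,0],[0.424,0.742,0.05,0,0,0.207,0],[0.424,0.742,0.05,0,0,0.207,0],[0.424,0.742,0.05,0,0,0.207,0],[0.424,0.742,0.05,0,0,0.207,0],[0.424,0.742,0.05,0,0,0.207,0],[0.424,0.742,0.05,0,0,0.207,0],[0.424,0.742,0.05,0,0,0.207,0],[0.424,0.742,0.05,0,0,0.207,0]]
  newtons: 20

```text
clock: 1.1
eef_pos: [402.5, -142.9, 230.5]
eef_rot: [-3.142, -0.0, 1.006]
wrist_force: [0.1, -0.8, 0.8]
finger_gap: 94.2
finger_force: 0.0
```

Call:
servo_tool:
  motion:
    - [[0.424,0.744,0,0,0,0.207,0],[0.424,0.744,0,0,0,0.207,0],[0.424,0.744,0,0,0,0.207,0],[0.424,0.744,0,0,0,0.207,0],[0.424,0.744,0,0,0,0.207,0],[0.424,0.744,0,0,0,0.207,0],[0.424,0.744,0,0,0,0.207,0],[0.424,0.744,0,0,0,0.207,0],[0.424,0.744,0,0,0,0.207,0],[0.424,0.744,0,0,0,0.207,0]]

```text
clock: 2.1
eef_pos: [614.2, 228.4, 228.6]
eef_rot: [-3.14, 0.0, 1.655]
wrist_force: [-1.1, -0.4, -0.6]
finger_gap: 93.9
finger_force: 0.0
```

```bash
cat > look.py <<'E'
import sys,cv2,numpy as np
from cell import manip
from h import *
def look(cam,name,x0,y0,w,h,s):
    c=manip.camera(cam);np.savez(name+".npz",**c)
    cv2.imwrite(f"pics/{name}.png",cv2.resize(c["frame"][y0:y0+h,x0:x0+w,::-1],None,fx=s,fy=s,interpolation=cv2.INTER_CUBIC));return c
def st():
    s=manip.read_state();print({k:np.round(s[k],2).tolist() for k in("clock","joints","eef_pos","eef_rot","wrist_force","finger_gap","finger_force")})
E
python3 - <<'E'
from look import *
st();look("side","s1",140,140,200,200,3)
E
```

```text
{'clock': 2.1, 'joints': [0.3, 0.53, 1.15, 0.0, 1.47, 0.22], 'eef_pos': [614.22, 228.43, 228.64], 'eef_rot': [-3.14, 0.0, 1.65], 'wrist_force': [-1.06, -0.35, -0.62], 'finger_gap': 93.94, 'finger_force': 0.0}
```

View pics/s1.png

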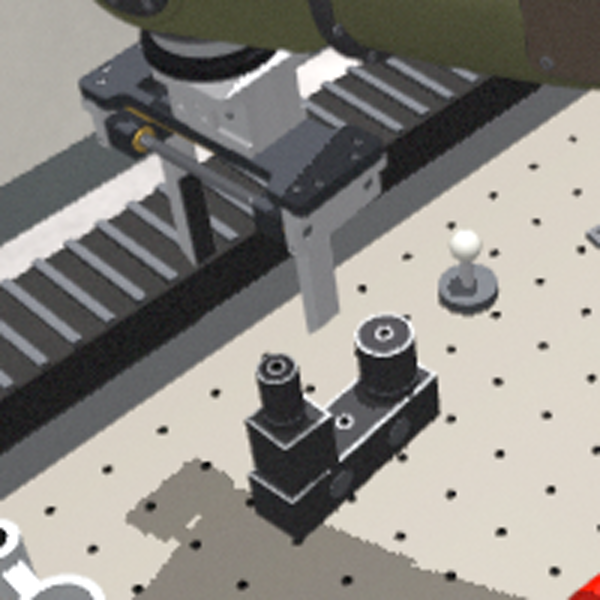

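The side crop shows the gripper above and behind the standoff. The near fingertip's outer edge runs (308,333)–(337,318) in the crop, and the standoff top is at (277,367). I'll check the side calibration against that fingertip.

Run:
```python
from h import *
c=dict(np.load("s1.npz"));p=np.array([614.2,228.4,228.6]);d=np.array([np.cos(1.655-np.pi/2),np.sin(1.655-np.pi/2)])
q=np.array([[140+322/3,140+326/3],[140+308/3,140+333/3],[140+337/3,140+318/3]])
print("image pt on z=228.6",plane(c,q,228.6).round(1), "expected mid",p[:2]-59.5*d, p[:2]-47*d)
X=cloud(c);m=(np.abs(X[...,2]-232)<5)&(np.hypot(X[...,0]-614,X[...,1]-228)<75)
m[:,:225]=0
print(m.sum(),rect(X[m]))
```

```text
image pt on z=228.6 [[560.  224.4 228.6]
 [561.9 233.9 228.6]
 [558.2 213.8 228.6]] expected mid [554.91081059 223.39579985] [567.36652265 224.4471024 ]
6 (array([560.3, 233.4]), array([0.8, 5.3]), 2.1)
```

Call:
servo_tool:
  motion:
    - [[0,0.002,-0.04,0,0,0,0],[0,0.002,-0.1,0,0,0,0],[0,0.002,-0.15,0,0,0,0.3],[0,0.002,-0.19,0,0,0,0.4],[0,0.002,-0.212,0,0,0,0.4],[0,0.002,-0.212,0,0,0,0.4],[0,0.002,-0.212,0,0,0,0.4]]

```text
clock: 2.85
eef_pos: [613.9, 227.1, 125.6]
eef_rot: [3.14, -0.0, 1.652]
wrist_force: [-0.5, 0.7, 0.3]
finger_gap: 57.7
finger_force: 0.0
```

Run:
```python
from look import *
st();look("side","s2",180,200,120,120,5)
```

```text
{'clock': 2.85, 'joints': [0.3, 0.6, 1.28, -0.0, 1.26, 0.22], 'eef_pos': [613.94, 227.13, 125.58], 'eef_rot': [3.14, -0.0, 1.65], 'wrist_force': [-0.45, 0.75, 0.33], 'finger_gap': 57.73, 'finger_force': 0.0}
```

View pics/s2.png

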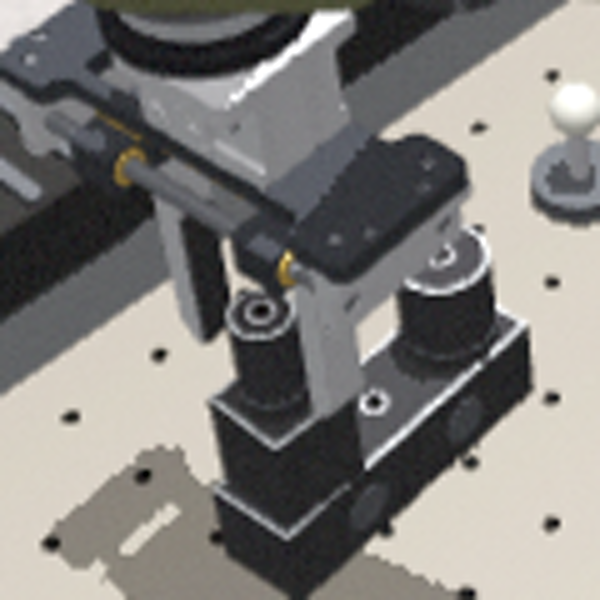

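The crop shows the fingers straddling the standoff. The fingertips are at (200,335) and (335,410), and their midpoint lies on the standoff axis at about (270,368). I'll close.

Call:
servo_tool:
  motion:
    - [[0,0,0,0,0,0,0.6],[0,0,0,0,0,0,0.7],[0,0,0,0,0,0,0.8],[0,0,0,0,0,0,0.9],[0,0,0,0,0,0,1],[0,0,0,0,0,0,1],[0,0,0,0,0,0,1]]
  newtons: 12

```text
clock: 3.6
eef_pos: [613.6, 227.7, 124.6]
eef_rot: [3.141, -0.0, 1.652]
wrist_force: [0.4, -1.1, 2.0]
finger_gap: 27.6
finger_force: 12.0
```

Call:
servo_tool:
  motion:
    - [[0,0,0.02,0,0,0,1],[0,0,0.06,0,0,0,1],[0,0,0.1,0,0,0,1],[0,0,0.12,0,0,0,1],[-0.03,-0.04,0.12,0,0,0,1],[-0.07,-0.11,0.12,0,0,0,1],[-0.12,-0.19,0.12,0,0,0,1],[-0.17,-0.27,0.12,0,0,0,1],[-0.22,-0.35,0.12,0,0,0,1],[-0.254,-0.4,0.12,0,0,0,1]]
  newtons: 20

```text
clock: 4.6
eef_pos: [484.8, 25.7, 184.5]
eef_rot: [-3.141, 0.0, 1.651]
wrist_force: [0.3, 0.3, -0.9]
finger_gap: 27.7
finger_force: 20.0
```

Call:
servo_tool:
  motion:
    - [[-0.02,-0.03,0,0,0,0,1],[-0.025,-0.04,-0.02,0,0,0,1],[-0.025,-0.04,-0.07,0,0,0,1],[-0.025,-0.04,-0.13,0,0,0,1],[-0.025,-0.04,-0.18,0,0,0,1],[-0.025,-0.04,-0.22,0,0,0,1],[-0.025,-0.04,-0.24,0,0,0,1],[-0.025,-0.04,-0.24,0,0,0,1]]

```text
clock: 5.4
eef_pos: [473.5, 8.1, 63.1]
eef_rot: [-3.139, -0.0, 1.653]
wrist_force: [1.2, 0.8, -0.8]
finger_gap: 27.8
finger_force: 20.0
```

Run:
```python
from look import *
st();look("side","s3",300,200,120,120,5)
```

```text
{'clock': 5.4, 'joints': [-0.06, 0.31, 1.87, 0.0, 0.96, -0.14], 'eef_pos': [473.47, 8.11, 63.08], 'eef_rot': [-3.14, -0.0, 1.65], 'wrist_force': [1.19, 0.79, -0.81], 'finger_gap': 27.81, 'finger_force': 20.0}
```

View pics/s3.png

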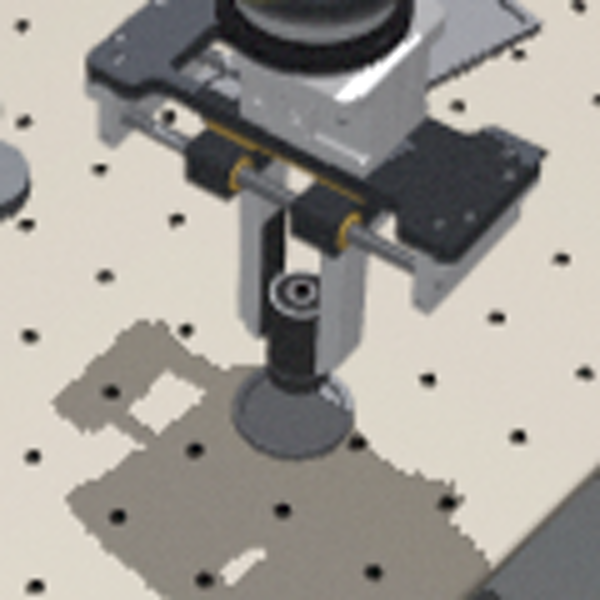

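The crop shows the standoff held upright. Its base is centred near (299,375), about 29 mm above the tray, which is centred at (294,412). I'll compare the two in world coordinates.

Run:
```python
from h import *
c=dict(np.load("s3.npz"))
print(plane(c,[[300+299/5,200+291/5]],94.4),plane(c,[[300+299/5,200+375/5]],44.4),plane(c,[[300+294/5,200+412/5]],18))
```

```text
[[471.20015193   7.72795987  94.4       ]] [[468.11701678   8.78390665  44.4       ]] [[470.15541031   8.37860546  18.        ]]
```

Call:
servo_tool:
  motion:
    - [[0,0,-0.02,0,0,0,1],[0,0,-0.04,0,0,0,1],[0,0,-0.054,0,0,0,1],[0,0,-0.058,0,0,0,1],[0,0,-0.06,0,0,0,1],[0,0,-0.061,0,0,0,1],[0,0,-0.061,0,0,0,1]]

```text
clock: 6.15
eef_pos: [474.1, 7.7, 34.1]
eef_rot: [3.141, 0.0, 1.652]
wrist_force: [0.5, 1.4, -0.9]
finger_gap: 27.7
finger_force: 20.0
```

Call:
servo_tool:
  motion:
    - [[0,0,-0.001,0,0,0,1],[0,0,-0.002,0,0,0,1],[0,0,-0.002,0,0,0,1]]

```text
clock: 6.45
eef_pos: [474.2, 7.7, 33.6]
eef_rot: [3.141, 0.0, 1.652]
wrist_force: [-2.9, -0.6, 7.2]
finger_gap: 27.8
finger_force: 20.0
```

Call:
servo_tool:
  motion:
    - [[0,0,0,0,0,0,0.6],[0,0,0,0,0,0,0.4],[0,0,0,0,0,0,0.3],[0,0,0,0,0,0,0.3],[0,0,0.03,0,0,0,0.3],[0,0,0.1,0,0,0,0.3],[0,0,0.19,0,0,0,0.3],[0,0,0.26,0,0,0,0.3],[0,0,0.3,0,0,0,0.3],[0,0,0.3,0,0,0,0.3]]

```text
clock: 7.45
eef_pos: [475.1, 7.7, 185.5]
eef_rot: [3.137, 0.001, 1.652]
wrist_force: [0.1, -0.5, -0.3]
finger_gap: 65.8
finger_force: 0.0
```

Run:
```python
from look import *
st()
for n in("top","side"):
    c=look(n,n+"4",0,0,640,480,1);X=cloud(c);z=X[...,2]
    for nm,x0,y0,a,b in(("standoff",474,8,56,75),("square",614,225,99,113)):
        m=(abs(X[...,0]-x0)<40)&(abs(X[...,1]-y0)<40)&(z>a)&(z<b)
        if m.sum()>20:print(n,nm,m.sum(),rect(X[m]),np.median(z[m]))
```

```text
{'clock': 7.45, 'joints': [-0.06, 0.15, 1.75, 0.0, 1.23, -0.14], 'eef_pos': [475.09, 7.65, 185.54], 'eef_rot': [3.14, 0.0, 1.65], 'wrist_force': [0.11, -0.52, -0.35], 'finger_gap': 65.8, 'finger_force': 0.0}
top square 382 (array([616.9, 223.4]), array([42.5, 42.9]), 1.5) 106.59612800399157
side standoff 134 (array([470.8,   8.9]), array([26.4, 27.3]), 122.2) 65.23837397537687
side square 392 (array([612.7, 226.9]), array([44.1, 44.4]), 0.1) 106.5573722868939
```

View pics/side4.png

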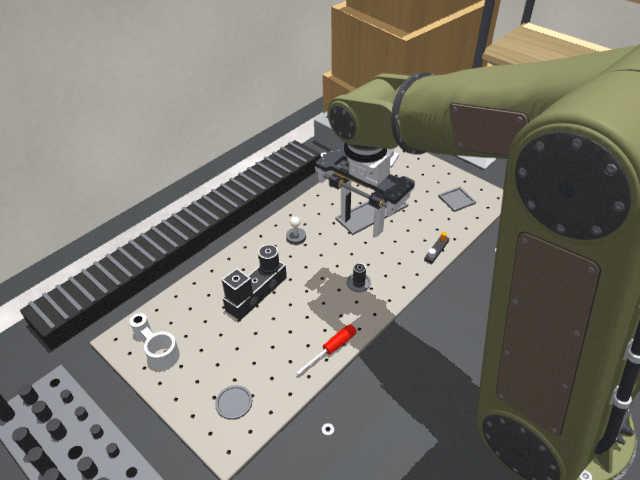

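The side view shows the standoff upright in its tray at (360,275), with its top at z≈65 as expected. The side camera reads about (-3.3,+1.2) mm off the robot. I'll take the square riser next: robot frame about (616,225), turned about 1°.

Call:
servo_tool:
  motion:
    - [[0.03,0.045,0,0,0,-0.02,0.15],[0.08,0.12,0,0,0,-0.02,0.15],[0.13,0.2,0,0,0,-0.02,0.15],[0.18,0.28,0,0,0,-0.02,0.15],[0.23,0.36,0,0,0,-0.02,0.15],[0.27,0.41,0,0,0,-0.02,0.15],[0.284,0.435,0,0,0,-0.02,0.15],[0.284,0.435,0,0,0,-0.02,0.15],[0.284,0.435,0,0,0,-0.02,0.15]]

```text
clock: 8.45
eef_pos: [615.4, 224.7, 181.3]
eef_rot: [-3.139, 0.001, 1.59]
wrist_force: [0.5, 0.6, 1.0]
finger_gap: 80.0
finger_force: 0.0
```

Call:
servo_tool:
  motion:
    - [[0,0,-0.03,0,0,0,0.15],[0,0,-0.09,0,0,0,0.15],[0,0,-0.14,0,0,0,0.15],[0,0,-0.19,0,0,0,0.15],[0,0,-0.216,0,0,0,0.15],[0,0,-0.216,0,0,0,0.15],[0,0,-0.216,0,0,0,0.15]]

```text
clock: 9.15
eef_pos: [616.3, 225.0, 75.7]
eef_rot: [3.141, -0.0, 1.589]
wrist_force: [0.7, 0.2, 0.5]
finger_gap: 79.9
finger_force: 0.0
```

Call:
servo_tool:
  motion:
    - [[0,0,0,0,0,0,0.3],[0,0,0,0,0,0,0.4],[0,0,0,0,0,0,0.5],[0,0,0,0,0,0,0.6],[0,0,0,0,0,0,0.7],[0,0,0,0,0,0,0.8],[0,0,0,0,0,0,0.8]]
  newtons: 12

```text
clock: 9.85
eef_pos: [616.0, 225.2, 75.1]
eef_rot: [3.142, -0.0, 1.59]
wrist_force: [-0.6, -0.4, 1.6]
finger_gap: 41.9
finger_force: 12.0
```

Call:
servo_tool:
  motion:
    - [[0,0,0.02,0,0,0,0.8],[0,0,0.07,0,0,0,0.8],[0,0,0.13,0,0,0,0.8],[0,0,0.17,0,0,0,0.8],[-0.005,-0.02,0.18,0,0,0,0.8],[-0.017,-0.07,0.18,0,0,0,0.8],[-0.037,-0.15,0.18,0,0,0,0.8],[-0.058,-0.236,0.18,0,0,0,0.8],[-0.079,-0.322,0.18,0,0,0,0.8],[-0.1,-0.408,0.18,0,0,0,0.8]]
  newtons: 30

```text
clock: 10.85
eef_pos: [564.6, 19.1, 164.1]
eef_rot: [-3.14, 0.0, 1.59]
wrist_force: [1.0, 0.2, -2.0]
finger_gap: 41.8
finger_force: 29.9
```

Call:
servo_tool:
  motion:
    - [[-0.02,-0.085,0,0,0,-0.01,0.8],[-0.041,-0.17,0,0,0,-0.03,0.8],[-0.063,-0.255,0,0,0,-0.05,0.8],[-0.084,-0.34,0,0,0,-0.07,0.8],[-0.105,-0.425,0,0,0,-0.09,0.8],[-0.126,-0.51,0,0,0,-0.11,0.8],[-0.147,-0.595,0,0,0,-0.117,0.8],[-0.17,-0.68,0,0,0,-0.117,0.8],[-0.187,-0.75,0,0,0,-0.117,0.8],[-0.195,-0.783,0,0,0,-0.117,0.8]]

```text
clock: 11.85
eef_pos: [466.5, -372.8, 163.9]
eef_rot: [-3.14, -0.0, 1.219]
wrist_force: [0.2, 0.0, -2.3]
finger_gap: 42.2
finger_force: 29.9
```

Call:
servo_tool:
  motion:
    - [[0,0,-0.02,0,0,0,0.8],[0,0,-0.07,0,0,0,0.8],[0,0,-0.13,0,0,0,0.8],[0,0,-0.18,0,0,0,0.8],[0,0,-0.22,0,0,0,0.8],[0,0,-0.24,0,0,0,0.8],[0,0,-0.24,0,0,0,0.8],[0,0,-0.24,0,0,0,0.8]]

```text
clock: 12.65
eef_pos: [468.9, -370.0, 45.6]
eef_rot: [3.141, 0.0, 1.223]
wrist_force: [-0.1, -0.5, -2.4]
finger_gap: 42.2
finger_force: 29.9
```

Run:
```python
from look import *
st();look("side","s5",400,140,120,120,5)
```

```text
{'clock': 12.65, 'joints': [-0.73, 0.57, 1.53, 0.0, 1.04, -0.38], 'eef_pos': [468.94, -370.03, 45.62], 'eef_rot': [3.14, 0.0, 1.22], 'wrist_force': [-0.13, -0.45, -2.37], 'finger_gap': 42.24, 'finger_force': 29.93}
```

View pics/s5.png

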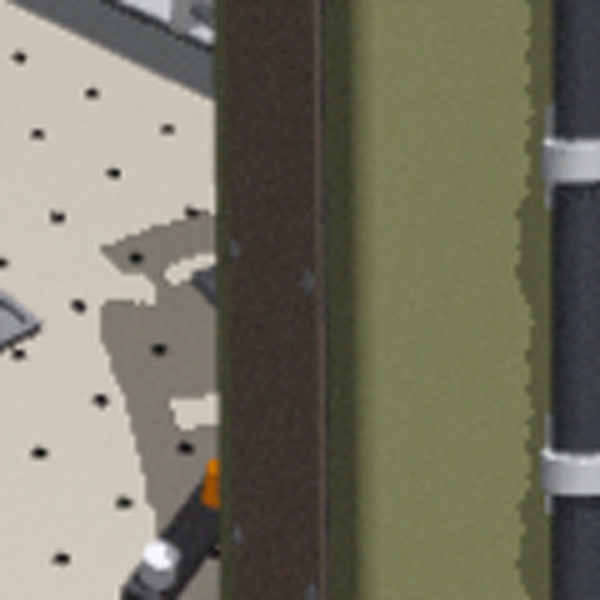

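The arm hides the square tray in this view (tray corner only at (205,280)). Two-view estimates agree within 2 mm and the clearance is 8 mm, so I'll lower.

Call:
servo_tool:
  motion:
    - [[0,0,-0.01,0,0,0,0.8],[0,0,-0.018,0,0,0,0.8],[0,0,-0.021,0,0,0,0.8],[0,0,-0.022,0,0,0,0.8],[0,0,-0.022,0,0,0,0.8]]

```text
clock: 13.2
eef_pos: [468.5, -370.4, 34.1]
eef_rot: [3.142, 0.0, 1.222]
wrist_force: [-0.9, 1.4, -0.4]
finger_gap: 42.2
finger_force: 29.9
```

Call:
servo_tool:
  motion:
    - [[0,0,-0.001,0,0,0,0.8],[0,0,-0.002,0,0,0,0.8],[0,0,-0.002,0,0,0,0.8]]

```text
clock: 13.5
eef_pos: [468.6, -370.4, 34.0]
eef_rot: [3.141, 0.0, 1.222]
wrist_force: [-5.7, 3.4, 10.4]
finger_gap: 41.7
finger_force: 29.9
```

Call:
servo_tool:
  motion:
    - [[0,0,0,0,0,0,0.5],[0,0,0,0,0,0,0.3],[0,0,0,0,0,0,0.15],[0,0,0,0,0,0,0.15],[0,0,0.03,0,0,0,0.15],[0,0,0.1,0,0,0,0.15],[0,0,0.19,0,0,0,0.15],[0,0,0.26,0,0,0,0.15],[0,0,0.3,0,0,0,0.15],[0,0,0.3,0,0,0,0.15]]

```text
clock: 14.5
eef_pos: [469.4, -371.0, 187.1]
eef_rot: [3.136, 0.002, 1.222]
wrist_force: [0.5, -0.6, -0.4]
finger_gap: 79.8
finger_force: 0.0
```

Run:
```python
from look import *
st()
for n in("top","side"):
    c=look(n,n+"6",0,0,640,480,1);X=cloud(c);z=X[...,2]
    for nm,x0,y0,a,b in(("sq",468,-370,56,72),("round",623,130,99,113),("rail",619,177,50,62),("standoff",474,8,56,75)):
        m=(abs(X[...,0]-x0)<45)&(abs(X[...,1]-y0)<90 if nm=="rail" else abs(X[...,1]-y0)<40)&(z>a)&(z<b)
        if m.sum()>20:print(n,nm,m.sum(),rect(X[m]),np.median(z[m]))
```

```text
{'clock': 14.5, 'joints': [-0.73, 0.42, 1.4, 0.0, 1.31, -0.38], 'eef_pos': [469.38, -371.04, 187.15], 'eef_rot': [3.14, 0.0, 1.22], 'wrist_force': [0.51, -0.57, -0.37], 'finger_gap': 79.83, 'finger_force': 0.0}
top sq 388 (array([ 470.6, -370.8]), array([42.8, 42.9]), 70.5) 66.19008564680269
top round 283 (array([624.2, 128.3]), array([39.3, 40.2]), 179.5) 106.96510402491981
top rail 960 (array([620.7, 175.4]), array([ 44.7, 149.8]), 94.3) 56.843367081587076
top standoff 123 (array([475.7,   5.1]), array([26. , 26.8]), 26.3) 66.08026993793806
side round 264 (array([620.4, 131.3]), array([41.3, 41.9]), 10.5) 106.54339161659635
side rail 1017 (array([616.1, 178.9]), array([ 48. , 151.8]), 94.6) 56.62593921436962
side standoff 134 (array([470.4,   9.6]), array([25.9, 28.2]), 130.4) 65.59116590405984
```

View pics/top6.png

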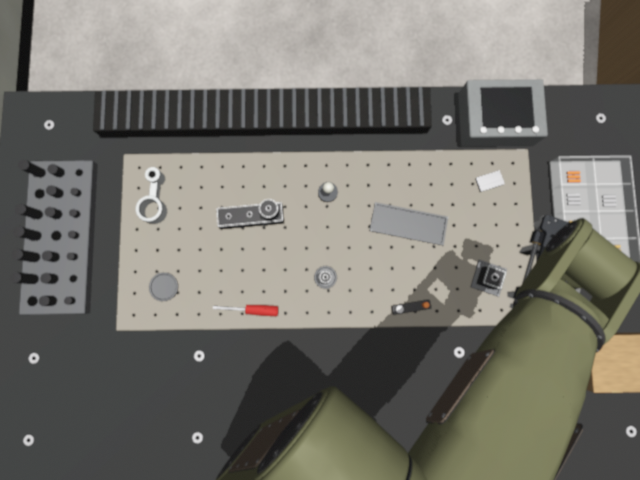

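The top view shows the square riser in its tray at (491,277), the standoff at (325,277), and the rail with the round riser at (268,208). Heights agree. Next is the round riser at about (623,130).

Call:
servo_tool:
  motion:
    - [[0.02,0.06,0,0,0,0.02,0.15],[0.045,0.15,0,0,0,0.04,0.15],[0.075,0.245,0,0,0,0.06,0.15],[0.105,0.34,0,0,0,0.08,0.15],[0.135,0.435,0,0,0,0.1,0.15],[0.163,0.53,0,0,0,0.12,0.15],[0.193,0.625,0,0,0,0.136,0.15],[0.222,0.72,0,0,0,0.136,0.15],[0.25,0.81,0,0,0,0.136,0.15],[0.275,0.89,0,0,0,0.136,0.15]]

```text
clock: 15.6
eef_pos: [605.7, 77.1, 181.3]
eef_rot: [-3.139, -0.0, 1.65]
wrist_force: [0.9, -1.5, -0.3]
finger_gap: 80.1
finger_force: 0.0
```

Call:
servo_tool:
  motion:
    - [[0.025,0.08,0,0,0,0,0.15],[0.034,0.111,0,0,0,0,0.15],[0.034,0.111,-0.01,0,0,0,0.15],[0.034,0.111,-0.05,0,0,0,0.15],[0.034,0.111,-0.1,0,0,0,0.15],[0.034,0.111,-0.15,0,0,0,0.15],[0.034,0.111,-0.19,0,0,0,0.15],[0.034,0.111,-0.216,0,0,0,0.15],[0.034,0.111,-0.216,0,0,0,0.15],[0.034,0.111,-0.216,0,0,0,0.15]]

```text
clock: 16.6
eef_pos: [623.2, 129.6, 75.5]
eef_rot: [3.141, 0.0, 1.649]
wrist_force: [-1.2, -0.6, -0.2]
finger_gap: 79.9
finger_force: 0.0
```

Call:
servo_tool:
  motion:
    - [[0,0,0,0,0,0,0.3],[0,0,0,0,0,0,0.4],[0,0,0,0,0,0,0.5],[0,0,0,0,0,0,0.6],[0,0,0,0,0,0,0.7],[0,0,0,0,0,0,0.8],[0,0,0,0,0,0,0.8]]
  newtons: 12

```text
clock: 17.3
eef_pos: [623.1, 130.3, 75.1]
eef_rot: [3.141, -0.0, 1.649]
wrist_force: [0.2, 0.3, 1.4]
finger_gap: 41.9
finger_force: 12.0
```

Call:
servo_tool:
  motion:
    - [[0,0,0.02,0,0,0,0.8],[0,0,0.07,0,0,0,0.8],[0,0,0.12,0,0,0,0.8],[0,0,0.15,0,0,0,0.8],[-0.01,0.015,0.16,0,0,0,0.8],[-0.04,0.06,0.16,0,0,0,0.8],[-0.08,0.12,0.16,0,0,0,0.8],[-0.13,0.195,0.16,0,0,0,0.8],[-0.18,0.27,0.16,0,0,0,0.8],[-0.23,0.345,0.16,0,0,0,0.8]]
  newtons: 30

```text
clock: 18.3
eef_pos: [506.0, 304.1, 154.0]
eef_rot: [-3.14, 0.0, 1.649]
wrist_force: [0.8, 0.3, -2.3]
finger_gap: 41.4
finger_force: 30.0
```

Call:
servo_tool:
  motion:
    - [[-0.05,0.075,0,0,0,0,0.8],[-0.085,0.128,0,0,0,0,0.8],[-0.102,0.153,0,0,0,0,0.8],[-0.102,0.153,-0.02,0,0,0,0.8],[-0.102,0.153,-0.07,0,0,0,0.8],[-0.102,0.153,-0.13,0,0,0,0.8],[-0.102,0.153,-0.18,0,0,0,0.8],[-0.102,0.153,-0.2,0,0,0,0.8],[-0.102,0.153,-0.2,0,0,0,0.8]]

```text
clock: 19.2
eef_pos: [456.9, 378.0, 53.3]
eef_rot: [-3.139, 0.002, 1.648]
wrist_force: [-0.4, -0.0, -1.3]
finger_gap: 41.4
finger_force: 30.0
```

Run:
```python
from look import *
st();look("side","s7",170,300,120,140,4)
```

```text
{'clock': 19.2, 'joints': [0.63, 0.56, 1.53, -0.0, 1.06, 0.55], 'eef_pos': [456.87, 377.95, 53.34], 'eef_rot': [-3.14, 0.0, 1.65], 'wrist_force': [-0.4, -0.04, -1.34], 'finger_gap': 41.38, 'finger_force': 30.0}
```

View pics/s7.png

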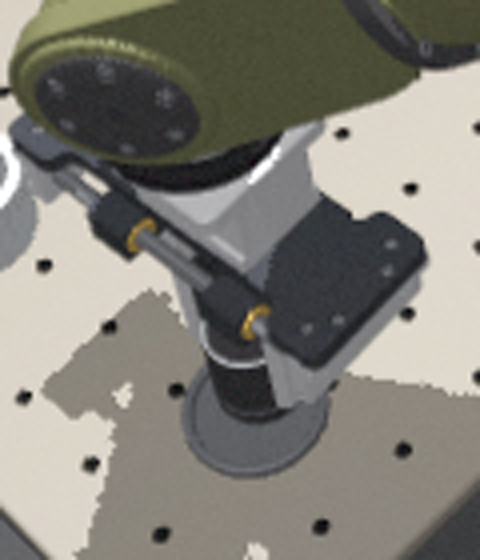

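The crop shows the round riser upright, with its base centred near (250,393) over the tray centred at (255,417). I'll check the numbers.

Run:
```python
from h import *
c=dict(np.load("s7.npz"))
print(plane(c,[[170+248/4,300+394/4]],34.2),plane(c,[[170+255/4,300+416/4]],18))
```

```text
[[454.34290306 384.94594364  34.2       ]] [[451.91733034 385.55333066  18.        ]]
```

Call:
servo_tool:
  motion:
    - [[0,0.002,-0.01,0,0,0,0.8],[0,0.002,-0.025,0,0,0,0.8],[0,0.002,-0.037,0,0,0,0.8],[0,0.002,-0.04,0,0,0,0.8],[0,0.002,-0.041,0,0,0,0.8],[0,0.002,-0.042,0,0,0,0.8],[0,0.002,-0.042,0,0,0,0.8]]

```text
clock: 19.95
eef_pos: [457.1, 380.3, 34.2]
eef_rot: [3.141, -0.0, 1.649]
wrist_force: [-0.2, 0.1, -1.2]
finger_gap: 41.9
finger_force: 30.0
```

Call:
servo_tool:
  motion:
    - [[0,0,-0.001,0,0,0,0.8],[0,0,-0.002,0,0,0,0.8],[0,0,-0.002,0,0,0,0.8]]

```text
clock: 20.25
eef_pos: [457.2, 380.4, 34.0]
eef_rot: [3.141, -0.0, 1.649]
wrist_force: [-3.9, -3.4, 8.7]
finger_gap: 41.8
finger_force: 30.0
```

Call:
servo_tool:
  motion:
    - [[0,0,0,0,0,0,0.5],[0,0,0,0,0,0,0.3],[0,0,0,0,0,0,0.15],[0,0,0,0,0,0,0.15],[0,0,0.03,0,0,0,0.15],[0,0,0.1,0,0,0,0.15],[0,0,0.19,0,0,0,0.15],[0,0,0.26,0,0,0,0.15],[0,0,0.3,0,0,0,0.15],[0,0,0.3,0,0,0,0.15]]

```text
clock: 21.25
eef_pos: [457.9, 380.9, 187.1]
eef_rot: [3.136, -0.003, 1.649]
wrist_force: [-0.4, -0.1, -0.7]
finger_gap: 79.8
finger_force: 0.0
```

Run:
```python
from look import *
st()
for n in("top","side"):
    c=look(n,n+"8",0,0,640,480,1);X=cloud(c);z=X[...,2];hsv=cv2.cvtColor(c["frame"],cv2.COLOR_RGB2HSV)
    for nm,x0,y0,a,b in(("round",457,380,56,72),("rail",619,177,50,62),("casting",640,370,50,64),("ball",655,0,60,80)):
        m=(abs(X[...,0]-x0)<75)&(abs(X[...,1]-y0)<(90 if nm=="rail" else 60))&(z>a)&(z<b)
        if m.sum()>20:print(n,nm,m.sum(),rect(X[m]),np.median(z[m]))
    m=((abs(X[...,0]-598)<75)&(abs(X[...,1]+190)<110)&(z<26)&(hsv[...,1]<45)&(hsv[...,2]<150)).astype(np.uint8)
    m=cv2.morphologyEx(m,cv2.MORPH_OPEN,np.ones((9,9)))
    q=max(cv2.findContours(m,0,1)[0],key=cv2.contourArea)[:,0]
    print("railtray",cv2.boundingRect(q),rect(plane(c,q,18)))
x=cv2.imread("pics/top8.png");a=cv2.resize(x[180:270,350:470],None,fx=4,fy=4)
y=cv2.imread("pics/side8.png");b=cv2.resize(y[170:260,310:430],None,fx=4,fy=4)
cv2.imwrite("pics/c8.png",np.r_[a[:300],b[:300]][:600])
```

```text
{'clock': 21.25, 'joints': [0.63, 0.41, 1.41, 0.0, 1.31, 0.55], 'eef_pos': [457.9, 380.89, 187.13], 'eef_rot': [3.14, -0.0, 1.65], 'wrist_force': [-0.36, -0.11, -0.67], 'finger_gap': 79.83, 'finger_force': 0.0}
top round 297 (array([458.8, 376.9]), array([40.5, 41. ]), 128.9) 65.42454934426769
top rail 1255 (array([621.2, 175.5]), array([ 45. , 149.7]), 94.6) 56.896903111783104
top casting 307 (array([661.7, 403.4]), array([ 53.2, 106.2]), 0.7) 56.530445254211145
top ball 92 (array([678.6,  -4.4]), array([22.2, 22.8]), 89.9) 72.29422336740845
railtray (419, 213, 27, 27) (array([ 593.3, -249.2]), array([61.5, 61.5]), 87.2)
side round 438 (array([454.3, 380.5]), array([40.8, 43. ]), 152.1) 65.72796322058889
side rail 705 (array([617.3, 169.2]), array([ 48.7, 125.9]), 95.9) 56.55221536237889
side casting 427 (array([659.1, 405. ]), array([ 49.5, 111.8]), 0.2) 56.20982531678328Traceback (most recent call last):
  File "<stdin>", line 10, in <module>
ValueError: max() iterable argument is empty
```

Run:
```python
from h import *
x=np.load("top8.npz")["frame"][...,::-1];y=np.load("side8.npz")["frame"][...,::-1]
big=np.r_[cv2.resize(x[190:260,350:470],None,fx=4,fy=4),cv2.resize(y[170:245,310:430],None,fx=4,fy=4)]
cv2.imwrite("pics/c8b.png",big)
for n,p in(("top",(408,224)),("side",(371,213))):
    c=dict(np.load(n+"8.npz"));hsv=cv2.cvtColor(c["frame"],cv2.COLOR_RGB2HSV);print(n,hsv[p[1]-2:p[1]+3,p[0]].tolist(),hsv[p[1]-30,p[0]])
    m=(hsv[...,1]<40).astype(np.uint8)&(hsv[...,2]<165).astype(np.uint8)
    m[:190 if n=="top" else 180]=0;m[250:]=0
    cs=cv2.findContours(m,0,1)[0]
    for q in cs:
        if cv2.contourArea(q)>800 and cv2.pointPolygonTest(q,p,False)>=0:
            q=q[:,0];print(cv2.boundingRect(q),rect(plane(c,q,18)), [np.round(plane(c,[v],18)[0,:2],1).tolist() for v in cv2.boxPoints(cv2.minAreaRect(q))])
```

```text
top [[110, 5, 151], [120, 3, 151], [110, 5, 152], [105, 3, 151], [105, 3, 151]] [ 20  26 178]
(367, 203, 81, 46) (array([ 597.7, -191. ]), array([ 82.4, 183.2]), 76.2) [[579.2, -92.1], [659.4, -112.2], [615.5, -291.6], [536.0, -269.9]]
side [[14, 58, 137], [12, 59, 139], [11, 59, 69], [16, 55, 70], [12, 67, 69]] [ 31  74 162]
```

View pics/c8b.png

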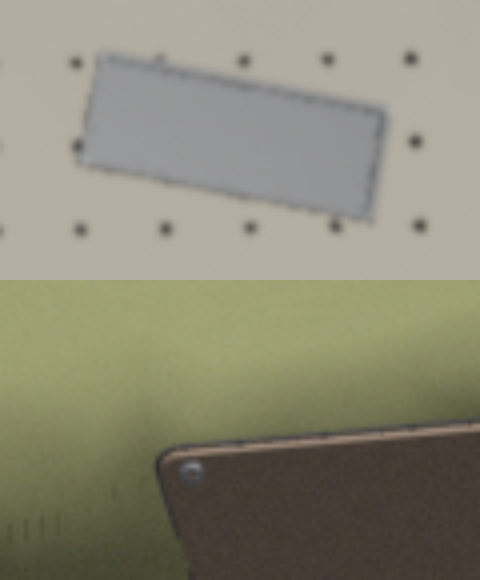

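The top crop shows the tray's outer corners at (103,52), (385,106), (372,222) and (80,163). The side view is blocked by the arm. I'll cast those corners onto the rim plane.

Run:
```python
from h import *
c=dict(np.load("top8.npz"));q=np.array([[103,52],[387,106],[372,221],[80,163]])/4+[350,190]-.4
P=plane(c,q,19)[:,:2];print(P.round(1),P.mean(0),[np.linalg.norm(P[i]-P[i-1]).round(1) for i in range(4)])
for a,b in((1,0),(2,3),(0,3),(1,2)):
    d=P[b]-P[a];print(np.degrees(np.arctan2(d[1],d[0])).round(1))
```

```text
[[ 650.8 -117.3]
 [ 616.3 -284.1]
 [ 548.  -271.9]
 [ 584.5 -101.8]] [ 599.90684198 -193.76730694] [np.float64(68.1), np.float64(170.3), np.float64(69.3), np.float64(174.0)]
78.3
77.9
166.9
169.9
```

Run:
```python
from h import *
for n in("top8","top4","top0","side0"):
    c=dict(np.load(n+".npz"));f=c["frame"].astype(int);m=((f[...,0]-f[...,2])<8).astype(np.uint8)
    m[:190]=0;m[255:]=0;m=cv2.morphologyEx(m,cv2.MORPH_OPEN,cv2.getStructuringElement(2,(9,9)))
    p=(371,213) if n[0]=="s" else (408,224)
    for q in cv2.findContours(m,0,1)[0]:
        if cv2.pointPolygonTest(q,p,False)>=0:
            P=plane(c,q[:,0],19);h=cv2.fillPoly(np.zeros((480,640),np.uint8),[q],1);v,u=np.nonzero(h);W=plane(c,np.c_[u,v],19)[:,:2]
            w,V=np.linalg.eigh(np.cov(W.T));a=V[:,1];print(n,rect(P),"pca",W.mean(0).round(1),np.degrees(np.arctan2(a[1],a[0]))%180,np.sqrt(12*w).round(1))
```

```text
top8 (array([ 600. , -193.9]), array([ 70.2, 176.3]), 77.7) pca [ 599.9 -193.9] 77.92830556394195 [ 69.6 174.7]
top4 (array([ 599.8, -193.9]), array([ 70.6, 176.3]), 77.7) pca [ 599.9 -193.9] 77.92413247467904 [ 69.6 174.7]
top0 (array([ 599.8, -193.9]), array([ 70.7, 176.3]), 77.7) pca [ 599.9 -193.9] 77.96169815133148 [ 69.7 174.8]
side0 (array([ 596.1, -190.5]), array([ 74.5, 180.8]), 77.7) pca [ 595.7 -188.5] 78.61646420467329 [ 73.2 176.4]
```

Call:
servo_tool:
  motion:
    - [[0.03,-0.035,0,0,0,0,0],[0.08,-0.1,0,0,0,0,0],[0.14,-0.17,0,0,0,0,0],[0.2,-0.245,0,0,0,0,0],[0.255,-0.32,0,0,0,0,0],[0.3,-0.375,0,0,0,0,0],[0.325,-0.406,0,0,0,0,0],[0.325,-0.406,0,0,0,0,0],[0.325,-0.406,0,0,0,0,0]]

```text
clock: 22.25
eef_pos: [618.9, 177.9, 182.1]
eef_rot: [-3.14, -0.0, 1.649]
wrist_force: [0.1, 1.1, 0.8]
finger_gap: 94.4
finger_force: 0.0
```

Call:
servo_tool:
  motion:
    - [[0,0,-0.03,0,0,0,0],[0,0,-0.1,0,0,0,0],[0,0,-0.17,0,0,0,0],[0,0,-0.23,0,0,0,0.1],[0,0,-0.28,0,0,0,0.2],[0,0,-0.31,0,0,0,0.2],[0,0,-0.318,0,0,0,0.2],[0,0,-0.318,0,0,0,0.2],[0,0,-0.318,0,0,0,0.2]]

```text
clock: 23.15
eef_pos: [620.0, 177.6, 25.2]
eef_rot: [3.14, -0.0, 1.65]
wrist_force: [-0.1, 0.6, -0.4]
finger_gap: 74.9
finger_force: 0.0
```

Call:
servo_tool:
  motion:
    - [[0,0,0,0,0,0,0.3],[0,0,0,0,0,0,0.4],[0,0,0,0,0,0,0.5],[0,0,0,0,0,0,0.6],[0,0,0,0,0,0,0.7],[0,0,0,0,0,0,0.8],[0,0,0,0,0,0,0.8]]
  newtons: 25

```text
clock: 23.85
eef_pos: [619.6, 177.2, 24.1]
eef_rot: [3.141, -0.0, 1.649]
wrist_force: [-1.0, -0.2, 2.6]
finger_gap: 43.9
finger_force: 25.0
```

Call:
servo_tool:
  motion:
    - [[0,0,0,0,0,0,0.8],[0,0,0.01,0,0,0,0.8],[0,0,0.03,0,0,0,0.8],[0,0,0.06,0,0,0,0.8],[0,0,0.1,0,0,0,0.8],[0,0,0.14,0,0,0,0.8],[0,0,0.17,0,0,0,0.8],[0,0,0.19,0,0,0,0.8],[0,0,0.2,0,0,0,0.8],[0,0,0.2,0,0,0,0.8]]
  newtons: 60

```text
clock: 24.85
eef_pos: [619.6, 177.2, 124.3]
eef_rot: [3.141, -0.0, 1.649]
wrist_force: [0.6, 0.2, -4.5]
finger_gap: 43.6
finger_force: 60.0
```

Call:
servo_tool:
  motion:
    - [[0,-0.01,0,0,0,0,0.8],[-0.002,-0.04,0,0,0,-0.005,0.8],[-0.005,-0.09,0,0,0,-0.01,0.8],[-0.009,-0.15,0,0,0,-0.02,0.8],[-0.013,-0.22,0,0,0,-0.03,0.8],[-0.017,-0.29,0,0,0,-0.04,0.8],[-0.021,-0.36,0,0,0,-0.05,0.8],[-0.025,-0.43,0,0,0,-0.06,0.8],[-0.029,-0.5,0,0,0,-0.07,0.8],[-0.033,-0.57,0,0,0,-0.08,0.8]]

```text
clock: 25.85
eef_pos: [602.1, -110.3, 123.5]
eef_rot: [-3.141, 0.0, 1.395]
wrist_force: [0.4, 0.3, -5.3]
finger_gap: 43.9
finger_force: 60.0
```

Call:
servo_tool:
  motion:
    - [[-0.003,-0.06,0,0,0,-0.005,0.8],[-0.006,-0.11,0,0,0,-0.01,0.8],[-0.008,-0.15,0,0,0,-0.012,0.8],[-0.009,-0.169,0,0,0,-0.012,0.8],[-0.009,-0.169,-0.02,0,0,-0.012,0.8],[-0.009,-0.169,-0.06,0,0,-0.012,0.8],[-0.009,-0.169,-0.1,0,0,-0.012,0.8],[-0.009,-0.169,-0.13,0,0,-0.012,0.8],[-0.009,-0.169,-0.15,0,0,-0.012,0.8],[-0.009,-0.169,-0.15,0,0,-0.012,0.8]]

```text
clock: 26.85
eef_pos: [597.9, -191.7, 47.4]
eef_rot: [-3.139, -0.0, 1.361]
wrist_force: [-0.4, 0.9, -4.9]
finger_gap: 43.7
finger_force: 60.0
```

Run:
```python
from look import *
st();c=look("side","s9",290,130,160,140,4);np.savez("t9.npz",**manip.camera("top"))
```

```text
{'clock': 26.85, 'joints': [-0.37, 0.63, 1.42, 0.0, 1.09, -0.16], 'eef_pos': [597.93, -191.67, 47.4], 'eef_rot': [-3.14, -0.0, 1.36], 'wrist_force': [-0.4, 0.87, -4.86], 'finger_gap': 43.66, 'finger_force': 60.0}
```

View pics/s9.png

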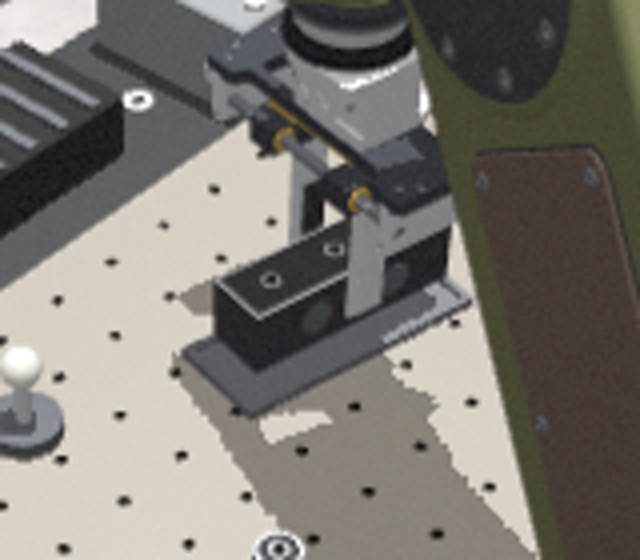

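The crop shows the rail level above its tray. The rail's bottom end corners are at (215,333) and (262,370), and the tray's end corners at (183,352) and (250,414). I'll check the offset.

Run:
```python
from h import *
c=dict(np.load("s9.npz"));k=lambda a:np.array(a)/4+[290,130]
R=plane(c,k([[215,333],[262,371]]),35.3)[:,:2];T=plane(c,k([[183,352],[250,412]]),18)[:,:2]
R2=plane(c,k([[215,283],[262,318]]),79.3)[:,:2]
a=np.radians(77.9);u=np.array([np.cos(a),np.sin(a)]);n=np.array([u[1],-u[0]])
for P in(R,R2,T):print(P.round(1).tolist(),"along",(P@u).round(1),"across",(P@n).round(1),(P@n).mean().round(1))
```

```text
[[630.2, -124.3], [587.2, -117.7]] along [10.5  8. ] across [642.3 598.9] 620.6
[[627.7, -120.6], [587.0, -115.6]] along [13.6 10. ] across [639.1 598.2] 618.6
[[645.8, -112.7], [581.0, -100.1]] along [25.2 23.9] across [655.  589.1] 622.1
```

Call:
servo_tool:
  motion:
    - [[0.002,0,-0.01,0,0,0,0.8],[0.002,0,-0.022,0,0,0,0.8],[0.002,0,-0.034,0,0,0,0.8],[0.002,0,-0.039,0,0,0,0.8],[0.002,0,-0.041,0,0,0,0.8],[0.002,0,-0.042,0,0,0,0.8],[0.002,0,-0.043,0,0,0,0.8],[0.002,0,-0.043,0,0,0,0.8]]

```text
clock: 27.75
eef_pos: [599.6, -192.3, 27.6]
eef_rot: [3.141, 0.0, 1.36]
wrist_force: [0.1, 0.2, -4.8]
finger_gap: 43.8
finger_force: 60.0
```

Call:
servo_tool:
  motion:
    - [[0,0,-0.001,0,0,0,0.8],[0,0,-0.002,0,0,0,0.8],[0,0,-0.002,0,0,0,0.8]]

```text
clock: 28.05
eef_pos: [599.6, -192.4, 27.1]
eef_rot: [3.141, 0.0, 1.36]
wrist_force: [-3.6, 1.1, 4.4]
finger_gap: 43.8
finger_force: 60.0
```

Contact is made, so I'll release and retreat.

Call:
servo_tool:
  motion:
    - [[0,0,0,0,0,0,0.5],[0,0,0,0,0,0,0.3],[0,0,0,0,0,0,0.1],[0,0,0,0,0,0,0.1],[0,0,0.03,0,0,0,0.1],[0,0,0.1,0,0,0,0.1],[0,0,0.19,0,0,0,0.1],[0,0,0.28,0,0,0,0.1],[0,0,0.34,0,0,0,0.1],[0,0,0.34,0,0,0,0.1]]

```text
clock: 29.05
eef_pos: [600.9, -192.8, 202.8]
eef_rot: [3.133, 0.001, 1.36]
wrist_force: [0.1, -0.7, -0.4]
finger_gap: 84.7
finger_force: 0.0
```

Call:
servo_tool:
  motion:
    - [[-0.03,0.03,0.02,0,0,0,0.1],[-0.09,0.08,0.02,0,0,0,0.1],[-0.15,0.15,0.02,0,0,0,0.1],[-0.2,0.22,0.02,0,0,0,0.1],[-0.24,0.28,0.02,0,0,0,0.1],[-0.26,0.32,0.02,0,0,0,0.1],[-0.26,0.32,0.02,0,0,0,0.1],[-0.26,0.32,0.02,0,0,0,0.1]]

```text
clock: 29.85
eef_pos: [469.6, -32.4, 206.7]
eef_rot: [3.141, 0.0, 1.361]
wrist_force: [-0.7, -0.8, -0.7]
finger_gap: 84.7
finger_force: 0.0
```

Run:
```python
from look import *
st();look("side","side10",90,100,400,320,2);c=look("top","top10",110,140,440,200,1.8)
X=cloud(c);z=X[...,2]
for nm,x0,y0,h,w,a,b in(("square",468,-370,45,45,56,72),("round",457,380,45,45,56,72),("rail",598,-192,70,110,50,70),("casting",660,404,75,60,50,64),("ball",678,-4,40,40,60,80)):
    m=(abs(X[...,0]-x0)<h)&(abs(X[...,1]-y0)<w)&(z>a)&(z<b)
    if m.sum()>20:print(nm,rect(X[m]),np.median(z[m]))
```

```text
{'clock': 29.85, 'joints': [-0.15, 0.12, 1.73, -0.0, 1.29, 0.06], 'eef_pos': [469.64, -32.4, 206.67], 'eef_rot': [3.14, 0.0, 1.36], 'wrist_force': [-0.74, -0.79, -0.71], 'finger_gap': 84.73, 'finger_force': 0.0}
square (array([ 470.3, -371.7]), array([42.6, 43.5]), 70.1) 66.03787450804634
round (array([458.8, 377. ]), array([40.2, 41.1]), 122.4) 65.73991289465266
rail (array([ 601.2, -193.6]), array([ 44.6, 150.6]), 78.0) 60.26383487099611
casting (array([671.3, 406. ]), array([ 59.5, 124.7]), 179.6) 56.83776625818814
ball (array([678.4,  -4.9]), array([22.2, 23.2]), 116.9) 73.66740348887743
```

View pics/side10.png

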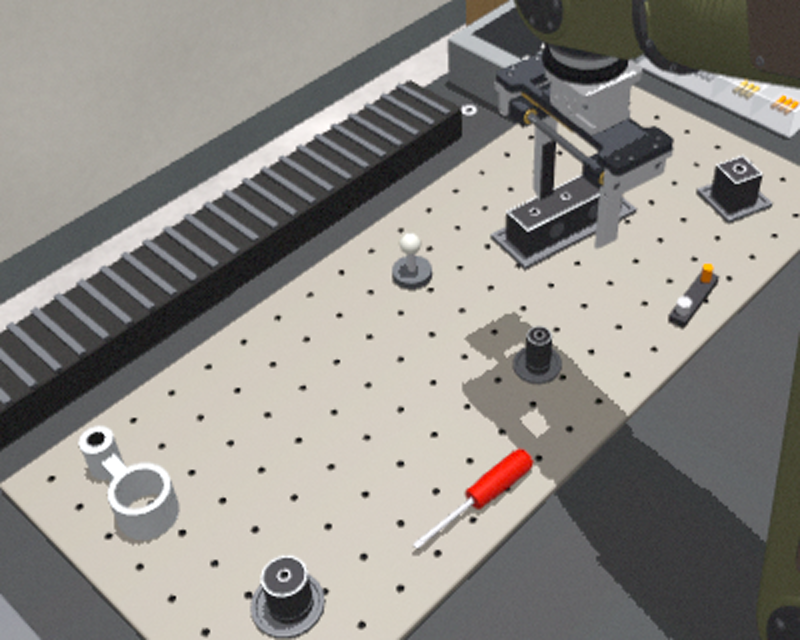

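View pics/top10.png

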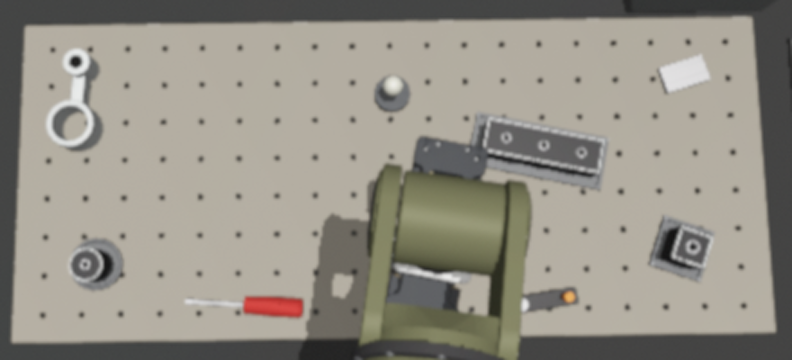

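Both views show all four pieces upright in their trays. In the side view they are the standoff (538,350), round riser (287,590), square riser (737,185) and rail (560,215). Top heights match, and the casting and ball are where they were. I'll hand in.

```bash
python3 -c "
from cell import manip
print(manip.sign_off())"
```

```text
the job is handed in; nothing more can be done
None
```

All four pieces stand upright and released in their own trays, the casting and datum ball were not touched, and the job was handed in at about 30 s of the 120 s limit; no verdict came back.

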